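Hang the spare trolley wheel on the double J-hook

ROBOT

A 6-joint arm with a two-finger parallel gripper is mounted at the origin on the work surface. World frame = base frame: x ahead of the robot, y to its left, z up, the work surface at z = 0. Lengths are in m, angles in rad, forces in N, time in s.
With the tool pointing down it reaches from about 0.35 to 0.775 m from the base axis. Payload 7.3 kg.
Tool frame: the origin (TCP) lies at the centre of the arm's flange, where the gripper is bolted on; the fingertips stand 178 mm ahead of it and the grasp point (between the pads) lies 159 mm ahead of it (tip_extent is the distance from the TCP to the fingertips, in m); z points along the fingers, y is the line along which they close (so a half turn about z gives the same grasp; the last joint's range is limited). The gripper opens to 92 mm and grips with 3 to 60 N. Pads are 19 mm wide; open, the fingers measure 130 mm over their backs; the gripper's body (75 mm by 190 mm) begins 47 mm behind the grasp point.
Start: joints at [-1.312, 0.342, 1.524, -0, 1.275, -0.146], TCP at [0.207, -0.483, 0.405] pointing down, gripper open.
Joint ranges: [-2.53, 2.53], [-0.77, 2.02], [0.04, 2.7], [-1, 4.14], [0.28, 2.66], [-3.11, 3.11]. Speed limits (rad/s): [2.57, 2.57, 3.14, 3.14, 3.14, 3.14].

INTERFACE

Orientations are given as [roll, pitch, yaw] about the fixed x, y, z axes, in that order (R = Rz(yaw) Ry(pitch) Rx(roll)).
In Python, from cell import * gives the robot as it stands.
- The arm moves only by the tool arm_command, never from a script. Its arguments are lists of equal length, an entry for each row: "xyz": the shift along the world's x, y, z in mm, a list of three; "spin": the turn about the world's z in degrees. In form: {"xyz": [[tx, ty, tz], ...], "spin": [spin, ...]}. A call has 1 to 20 rows; each row shifts and turns the commanded pose from where the row before left it; what a row does not reach is not made up. A row lasts 1/10 s, in which the tool goes at most 50 mm and 8.59 degrees, less where a joint would pass 70% of its speed; a pose out of reach is approached as far as the arm can. A call with a gripper value outside its range is refused whole. "jaw" is the opening, from -1 (shut) to 1 (fully open), set as the call begins (left out, the last holds). The fingers move at their own pace and stop on an object; "squeeze" is the grip in N (left out, the last holds). Time passes only in rows, so rows that do not move let the fingers close. It gives the time, the measured TCP pose, the force, the opening and the grip force at its end, in the units of the state.
- observe(): the state, without advancing time (a new reading comes with each control period).
- read_camera(name): name is "scene" or "top" or "wrist"; returns a dict with "img" (400x640x3 uint8, red, green, blue), "depth" (400x640 float32, m along the optical axis (not along the pixel's ray), 0 where there is no reading), "fx", "fy", "cx", "cy" (pixels), "world_from_camera" (4x4, takes a point from camera to world coordinates). Camera axes: x right, y up, looking along -z (the intrinsics and any distortion apply to the point x, -y, -z); pixel columns grow to the right and rows downward; lengths in m; the calibration is good to about 2 mm. A picture is of the moment at which its call begins.
- hand_in(): hands the job in; it is judged then, once.
The state is a dict: "time": time; "qpos": joint angles; "qvel": joint speeds; "joint_efforts": joint torques, N m; "tool_pos": TCP position; "tool_rot": TCP orientation; "contact_force": force on the tool from outside, world axes, zero at the start; "torque": the same for the moment, N m; "opening": finger opening in m; "grip_force": force on a finger pad.
Only numpy, scipy, OpenCV 4.12 (cv2) and the standard library are available. Lean on these libraries where they do the work, as an engineer would, in place of code of your own. Each camera call takes 0.05 s, during which the arm holds its last target. There are 200 camera calls.

TASK

Take the spoked wheel by the top of its rim out of the wooden cradle and bring it over the upturned ends of the double J-hook on the wooden post. Still holding it, gently set the rim down on both prongs just behind the upturned ends, at least a finger's width short of the steel collars, so that the hook takes the weight; then, still holding it, slide it back along the prongs until it is flush against both collars, and only then let go. Press lightly (the hook must never feel more than 25 N) and leave the other things on the bench where they are.

Things in the scene. Friction and masses are not known exactly. Their poses are not given: they have to be found in the camera images.
- wheel: Spoked trolley wheel, 0.4 to 0.8 kg, starts upright. 220 mm across; tyre + aluminium rim 30 mm deep radially (inner diameter 160), 22 mm wide, flat sides; hub 40 mm across, 34 long. Origin: hub centre; x = axle. At the start z is up and the spokes sit at the bottom and 60 degrees either side of the top: open window below the rim's top. Pinch the rim there from above.
- cradle: Fixed wooden cradle, 90 x 170 mm, 60 mm high; origin on the table under its centre. The wheel stands on its 12 mm thick floor in a 26 mm wide slot along its y axis; its x is the wheel's axle direction. Low chocks in the slot stop the wheel rolling. Lift the wheel straight up at least 60 mm.
- stand: Fixed wooden post with a dark steel double J-hook: two level round prongs, 12 mm thick, along x at y = -24 and +24 mm. Origin on the table, straight below the middle of the rim when the wheel is home; z up, x from the prongs' free ends back to the post. Bracket plate from x = 71 mm; post front at 78, 90 wide, top 285 high. The hook is rigid; more than 25 N bends it.
- hub_home (a point): Point fixed to the post, at stand x, y = 0, 165 mm above the table: nominal place of the hub's centre once the wheel rests centred on both prongs, home. Nominal only: the hook's bracket is clamped up to 11 mm higher or lower, which is NOT measured and must be felt. A resting wheel has its hub 70 mm below the prongs' axes, axle along x.
- prong_ends (a point): Point fixed to the post, midway between the two upturned ends, at the nominal height of the prongs' axes (235 mm; truly 11 mm lower to 11 mm higher, unmeasured). The upturned ends take up stand x = -52 to -40 mm and rise 14 mm above the prongs' axes; the rim's window must pass over them from the front.
- collars (a point): Point fixed to the post, midway between the front faces of the two steel collars (26 mm across, one round each prong), nominal prong height (same +-11 mm). Faces at stand x = +11 mm: the rim, 22 mm wide, is flush when its middle is at x = 0. Between upturned ends and collars the rim has 29 mm of play to slide.
- spanner: Bystander, not to be disturbed: loose open-ended spanner, 160 mm long, lying flat
- caster: Bystander, not to be disturbed: solid black caster wheel without spokes, 100 mm across, 38 mm high, lying flat; origin under its centre
- tape: Bystander, not to be disturbed: tape measure, 65 x 35 x 65 mm, origin under its centre
- jar: Bystander, not to be disturbed: glass jar, 66 mm across, 85 mm high, origin under its centre
- can: Bystander, not to be disturbed: spray can, 60 mm across, 150 mm high, origin under its centre
- battery: Bystander, not to be disturbed: tool battery, 75 x 110 x 60 mm, origin under its centre
- screwdriver: Bystander, not to be disturbed: screwdriver, 200 mm long, lying flat
There are look-alikes about, which are no part of the job. What is shaped like the wheel but orange is not meant.

How it is judged:
On the way, in this order (a step that is already met when the one before it is completed fails the run):
1. the wheel is lifted by its rim clear of the cradle (contact force between the fingers and wheel above 1 N and height (world z) of wheel above 0.18 m and contact force between wheel and cradle below 0.1 N), for 0.2 s.
2. the rim rests on the prongs between the upturned ends and the collars (middle of the rim 8 mm or more short of home), the hook bearing more than 2 N while the fingers still hold it (contact force between the fingers and wheel above 1 N and contact force between wheel and stand above 2 N and x of wheel in the frame of stand between -0.031 and -0.008 m and y of wheel in the frame of stand between -0.01 and 0.01 m and z of wheel in the frame of stand between 0.149 and 0.183 m), for 0.2 s.
3. the rim is slid home to the collars (within 3 mm), still resting on the prongs and still held (contact force between the fingers and wheel above 1 N and contact force between wheel and stand above 2 N and x of wheel in the frame of stand between -0.003 and 0.004 m and y of wheel in the frame of stand between -0.01 and 0.01 m and z of wheel in the frame of stand between 0.149 and 0.183 m), for 0.2 s.
At the end, for the whole second after the job is handed in: The wheel hangs at rest on the prongs, let go, the hook bearing over 2 N: rim within 3 mm of flush against the collars, hub within 10 mm of midway between the prongs and at resting height, axle level within 4.5 degrees and along the prongs within 3.4 degrees (contact force between wheel and stand above 2 N and x of wheel in the frame of stand between -0.003 and 0.004 m and y of wheel in the frame of stand between -0.01 and 0.01 m and z of wheel in the frame of stand between 0.149 and 0.183 m and angle between the x axis of wheel and the x axis of stand, either way round below 0.06 rad and angle between wheel's own x axis and vertical between 1.49 and 1.65 rad and contact force between the fingers and wheel below 0.1 N and linear speed of wheel below 0.01 m/s and angular speed of wheel below 0.08 rad/s); the robot touches nothing.
It fails at once if the hook and post take more than 25 N from the wheel (contact force between wheel and stand above 25 N).
It fails at once if the fingers push on the hook or post with more than 25 N (contact force between the fingers and stand above 25 N).
It fails at once if a bystander is shifted by more than 30 mm (distance of any of spanner, caster, tape, jar, can, battery, screwdriver from where it was at the start of the episode above 0.03 m).
It also fails if it takes over 72 s, if anything falls off the work surface, if the arm or the gripper's body presses on something with over 40 N, if the wrist force passes 120 N, or if a joint passes its speed limit or range.

## Working session

There is one attempt and no reset: what is moved stays moved. The work goes in short steps, Python scripts to look and compute and a tool call to move; the robot and the scene stay as the last step left them, time stands still between calls to the robot, and variables do not carry over. Pictures are saved under pics/ and viewed, at most 10 in all, crops included, and the job is handed in when it is done.

Besides the shell and the picture viewer there is one more tool, called as name(argument=value, ...) on one line, values as JSON. arm_command: Moves the arm, as the interface text tells. Its arguments: {"type":"object","properties":{"xyz":{"type":"array","items":{"type":"array","items":{"type":"number"}}},"spin":{"type":"array","items":{"type":"number"}},"jaw":{"type":"number"},"squeeze":{"type":"number"}},"required":["xyz","spin"]}

```bash
mkdir -p pics; ls; cat > h.py <<'E'
from cell import *
import numpy as np, cv2
def grab(n):
    c=read_camera(n); np.savez(f'{n}.npz',**c); return c
def world(c):
    v,u=np.mgrid[0:400,0:640]; d=c['depth']
    P=np.stack([(u-c['cx'])/c['fx']*d,-(v-c['cy'])/c['fy']*d,-d],-1)
    T=c['world_from_camera']; return P@T[:3,:3].T+T[:3,3]
E
python3 - <<'E'
from h import *
for n in('scene','top'):
    c=grab(n); cv2.imwrite(f'pics/{n}0.png',c['img'][...,::-1]); print(n,c['world_from_camera'].round(3),c['fx'],(c['depth']>0).mean())
print(observe())
E
```

```text
pics
scene [[-0.297 -0.585  0.755  1.597]
 [ 0.955 -0.179  0.237  0.341]
 [-0.004  0.791  0.611  1.053]
 [ 0.     0.     0.     1.   ]] 478.3515460377044 0.99603515625
top [[ 0.005  0.991 -0.133  0.294]
 [-1.     0.004 -0.006 -0.008]
 [-0.006  0.133  0.991  1.639]
 [ 0.     0.     0.     1.   ]] 505.4800807770847 0.9960234375
{'time': 0.1, 'qpos': array([-1.31201971e+00,  3.42661965e-01,  1.52489876e+00,  2.43300077e-05,
        1.27540233e+00, -1.45979842e-01]), 'qvel': array([-0.00018401, -0.00277604, -0.00105052, -0.00043873,  0.00091854,
        0.00207951]), 'joint_efforts': array([ 8.83041030e-04, -4.32005024e+01, -2.44695747e+01,  7.18687079e-02,
        5.25856472e-02, -4.22625749e-05]), 'tool_pos': array([ 0.20674665, -0.48245576,  0.4041176 ]), 'tool_rot': array([-3.14024022e+00, -2.22358942e-04,  4.04749206e-01]), 'contact_force': array([ 0.09693686,  0.30661867, -0.24875909]), 'torque': array([ 0.01600171, -0.038016  , -0.03322661]), 'grip_force': 0.0, 'opening': 0.09182320926901671}
```

View pics/scene0.png

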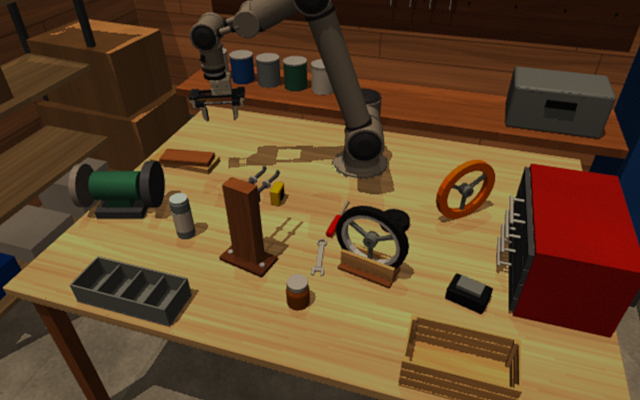

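View pics/top0.png

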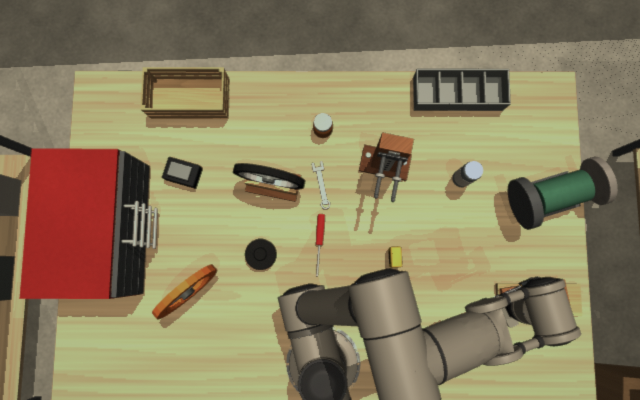

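The wheel, black tyre with grey spokes, is at scene (372,238) and top (268,177). Possible mix-ups are the orange wheel at scene (466,190), top (185,290), and the solid caster at top (260,254). The stand is at top (390,165) with its prong ends towards the robot, about (378,195) and (396,198). I choose the black and grey one in the cradle.

```bash
python3 - <<'E'
from h import *
cs={n:dict(np.load(n+'.npz')) for n in('top','scene')}
W={n:world(c) for n,c in cs.items()}
print('table z',W['top'][230:240,330:340,2].mean(), W['scene'][280:290,220:230,2].mean())
T=W['top']; g=T[177,268]; print('wheel px',g,'stand px',T[150,392],T[195,378],T[198,396],'orange',T[290,185])
def line(P,l):
    xy=P[:,:2]; m=xy.mean(0); u=np.linalg.svd(xy-m)[2][0]; s=(xy-m)@u; w=(xy-m)@np.array([-u[1],u[0]])
    print(l,len(P),'mid',(m+u*(s.min()+s.max())/2).round(4),'ext',np.ptp(s).round(3),'ang',np.degrees(np.arctan2(u[1],u[0])).round(2),'wid',np.percentile(w,[2,98]).round(4),'z',P[:,2].min().round(3),P[:,2].max().round(3))
    return m,u
for n in W:
    P=W[n].reshape(-1,3); 
    near=np.hypot(P[:,0]-g[0],P[:,1]-g[1])<.16
    line(P[near&(P[:,2]>.08)],n+' wheel')
    q=P[near&(P[:,2]>.215)]; line(q,n+' wheeltop')
    q=P[near&(P[:,2]>.1)&(P[:,2]<.21)]; line(q,n+' mid')
    s=T[150,392]; near=np.hypot(P[:,0]-s[0],P[:,1]-s[1])<.2
    q=P[near&(P[:,2]>.276)&(P[:,2]<.30)]
    if len(q)>20:
        line(q,n+' posttop'); r=cv2.minAreaRect((q[:,:2]*1000).astype(np.float32)); print(r, np.median(q[:,2]))
    hsv=cv2.cvtColor(cs[n]['img'],cv2.COLOR_RGB2HSV).reshape(-1,3)
    q=P[near&(P[:,2]>.20)&(P[:,2]<.27)&(hsv[:,1]<90)]
    q=q[q[:,0]<s[0]-.02]
    np.save(n+'_prong.npy',q); line(q,n+' prongs')
c=cs['top']['img'][100:230,220:440]; d=cs['scene']['img'][150:300,200:420]
cv2.imwrite('pics/crop1.png',np.vstack([cv2.resize(c,(660,290)),cv2.resize(d,(660,310))])[...,::-1])
E
```

```text
table z -0.0009748502034288986 0.009306543049208457
wheel px [0.56579946 0.16812907 0.14078132] stand px [ 0.61743061 -0.1878585   0.27886956] [ 0.53388093 -0.17762923 -0.00708388] [ 0.52363618 -0.23612054 -0.00335776] orange [0.23166675 0.38911174 0.1971385 ]
top wheel 889 mid [0.5679 0.1689] ext 0.221 ang 79.06 wid [-0.0142  0.0129] z 0.08 0.238
top wheeltop 330 mid [0.5708 0.1705] ext 0.129 ang -100.84 wid [-0.0104  0.0121] z 0.215 0.238
top mid 464 mid [0.5659 0.1692] ext 0.221 ang 79.51 wid [-0.0152  0.0114] z 0.101 0.21
top posttop 540 mid [ 0.6357 -0.199 ] ext 0.09 ang -101.48 wid [-0.0216  0.0229] z 0.276 0.292
((636.604248046875, -199.17138671875), (89.98500061035156, 47.57842254638672), 78.15637969970703) 0.28328991654196256
top prongs 382 mid [ 0.5457 -0.1818] ext 0.131 ang 159.94 wid [-0.0349  0.033 ] z 0.231 0.261
scene wheel 1884 mid [0.5799 0.1627] ext 0.218 ang -101.02 wid [-0.0179  0.0102] z 0.08 0.235
scene wheeltop 327 mid [0.5771 0.1628] ext 0.121 ang 79.5 wid [-0.0101  0.0157] z 0.215 0.235
scene mid 1336 mid [0.5805 0.1626] ext 0.218 ang -100.81 wid [-0.0188  0.0101] z 0.1 0.21
scene posttop 374 mid [ 0.6425 -0.2034] ext 0.092 ang 79.05 wid [-0.0207  0.025 ] z 0.276 0.288
((640.419921875, -203.08877563476562), (91.90951538085938, 49.66806411743164), 78.56320190429688) 0.2836588066833152
scene prongs 185 mid [ 0.5386 -0.1777] ext 0.116 ang 13.25 wid [-0.0372  0.0385] z 0.232 0.256
```

View pics/crop1.png

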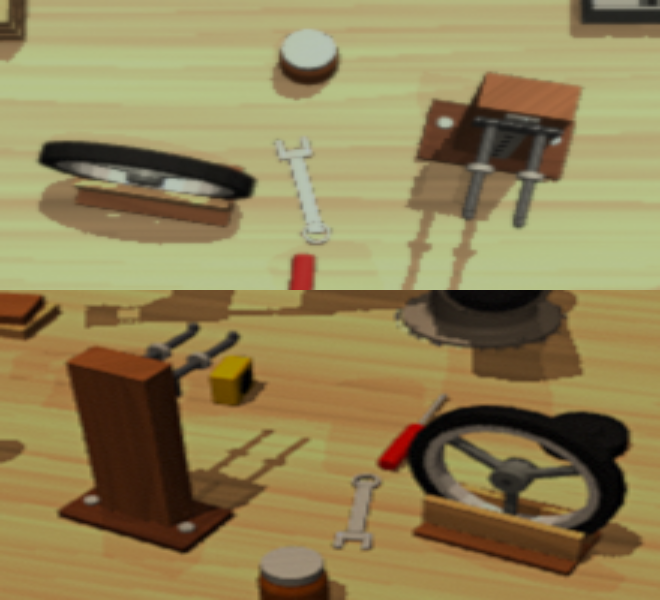

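The crop confirms a black tyre with a light rim and three spokes, standing in the wooden cradle. The prongs' upturned ends point towards the robot. Moving above the wheel now.

arm_command(xyz=[[12,20,20],[18,32,20],[18,32,20],[18,32,20],[18,32,20],[18,32,20],[18,32,20],[18,32,10],[18,32,6],[18,32,0],[18,32,0],[18,32,0],[18,32,0],[18,32,0],[20,34,0],[20,34,0],[20,34,0],[20,34,0],[20,34,0],[19,36,0]], spin=[2.8,2.8,2.8,2.8,2.8,2.8,2.8,2.8,2.8,2.8,2.8,2.8,2.8,2.8,2.8,2.8,2.8,2.8,2.8,2.8], jaw=0.2)

```text
time: 2.1
tool_pos: [0.5725, 0.1609, 0.5602]
tool_rot: [-3.141, 0.0, 1.384]
contact_force: [0.8, -0.1, 0.1]
opening: 0.055
grip_force: 0.0
```

arm_command(xyz=[[0,0,0],[0,0,0],[0,0,0]], spin=[0,0,0])

```text
time: 2.4
tool_pos: [0.5716, 0.1589, 0.5606]
tool_rot: [-3.141, 0.001, 1.381]
contact_force: [0.4, 0.3, 0.1]
opening: 0.0551
grip_force: 0.0
```

```bash
python3 - <<'E'
from h import *
o=observe(); print(o['tool_pos'],o['tool_rot'],o['opening'])
c=grab('wrist'); print(c['world_from_camera'].round(3),c['fx'])
cv2.imwrite('pics/wrist1.png',c['img'][...,::-1])
P=world(c); m=(P[...,2]>.20)&(P[...,2]<.25)&(c['depth']>0)&(np.hypot(P[...,0]-.57,P[...,1]-.167)<.1)
v,u=np.where(m); print(len(u),u.min(),u.max(),v.min(),v.max())
q=P[m]
for lo in(.2,.215,.225):
    r=q[q[:,2]>lo][:,:2]; print(lo,cv2.minAreaRect((r*1000).astype(np.float32)))
print(np.percentile(q[:,2],[50,95,99]))
E
```

```text
[0.57157943 0.15885794 0.56064572] [-3.14121966e+00  5.38278313e-04  1.38131995e+00] 0.055114272876984644
[[ 0.982  0.181  0.057  0.587]
 [-0.189  0.937  0.293  0.238]
 [-0.001 -0.299  0.954  0.539]
 [ 0.     0.     0.     1.   ]] 342.4469463865416
3444 312 335 89 240
0.2 ((571.268310546875, 166.096923828125), (154.60987854003906, 21.97475814819336), 78.50577545166016)
0.215 ((571.4500732421875, 166.1375274658203), (117.41690826416016, 21.648876190185547), 78.42792510986328)
0.225 ((571.6146240234375, 166.078857421875), (79.75448608398438, 21.281673431396484), 78.4456787109375)
[0.22493228 0.2311486  0.23170133]
```

View pics/wrist1.png

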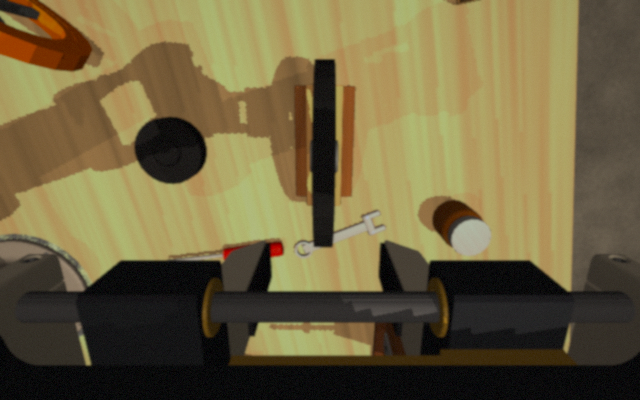

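The wrist view shows the tyre's top edge-on from (325,60) to (322,245), standing in the cradle. Measured size and height match the description: 22 mm wide, top at 0.232. Now fine alignment, descent and grip.

arm_command(xyz=[[0,4,0],[0,3,0],[0,0,-20],[0,0,-30],[0,0,-30],[0,0,-30],[0,0,-25],[0,0,-15],[0,0,-12],[0,0,-10],[0,0,0],[0,0,0]], spin=[-0.4,-0.3,0,0,0,0,0,0,0,0,0,0])

```text
time: 3.65
tool_pos: [0.5719, 0.1664, 0.3894]
tool_rot: [3.141, -0.0, 1.37]
contact_force: [-0.0, -0.7, 0.4]
opening: 0.0551
grip_force: 0.0
```

```bash
python3 - <<'E'
from h import *
o=observe(); print(o['tool_pos'],np.degrees(o['tool_rot']),o['contact_force'])
E
```

```text
[0.5719295  0.16642126 0.38935453] [ 1.79944253e+02 -1.87037063e-02  7.84843212e+01] [-0.00794729 -0.67576951  0.43092164]
```

arm_command(xyz=[[0,0,0],[0,0,0],[0,0,0],[0,0,0],[0,0,0],[0,0,0],[0,0,0],[0,0,0]], spin=[0,0,0,0,0,0,0,0], jaw=-1, squeeze=35)

```text
time: 4.45
tool_pos: [0.5718, 0.1665, 0.3889]
tool_rot: [3.141, -0.0, 1.37]
contact_force: [-0.1, 0.4, 1.5]
opening: 0.0218
grip_force: 35.0
```

arm_command(xyz=[[0,0,3],[0,0,6],[0,0,10],[0,0,15],[0,0,20],[0,0,20],[0,0,20],[0,0,15],[0,0,10],[0,0,6],[0,0,0],[0,0,0],[0,0,0],[0,0,0],[0,0,0]], spin=[0,0,0,0,0,0,0,0,0,0,0,0,0,0,0])

```text
time: 5.95
tool_pos: [0.5718, 0.1664, 0.5133]
tool_rot: [-3.141, 0.0, 1.37]
contact_force: [-0.7, -0.2, -6.2]
opening: 0.0216
grip_force: 35.0
```

```bash
python3 - <<'E'
from h import *
o=observe(); print(o['tool_pos'],np.degrees(o['tool_rot']),o['contact_force'],o['torque'],o['grip_force'],o['opening'])
W={}
for n in('top','scene'):
    c=grab(n); W[n]=world(c)
cv2.imwrite('pics/lift.png',c['img'][120:320,180:480][...,::-1].repeat(2,0).repeat(2,1))
for n in W:
    P=W[n].reshape(-1,3)
    q=P[(np.hypot(P[:,0]-.572,P[:,1]-.166)<.13)&(P[:,2]>.09)&(P[:,2]<.27)]
    m=q.mean(0); V=np.linalg.svd(q-m,full_matrices=False)[2]; print(n,m,'z',q[:,2].min(),'normal',V[2])
E
```

```text
[0.57183587 0.16644875 0.51328506] [-1.79961016e+02  1.74456281e-02  7.84926329e+01] [-0.67965652 -0.1770958  -6.20725014] [-0.04537638 -0.1029842  -0.00164533] 34.995601773262024 0.021561108888461415
top [0.55808915 0.13821418 0.20619901] z 0.1382012905834109 normal [-0.98377362  0.17809304 -0.02173315]
scene [0.5802745  0.16142378 0.20703856] z 0.1314911738066311 normal [ 0.97875704 -0.20500754  0.00256238]
```

View pics/lift.png

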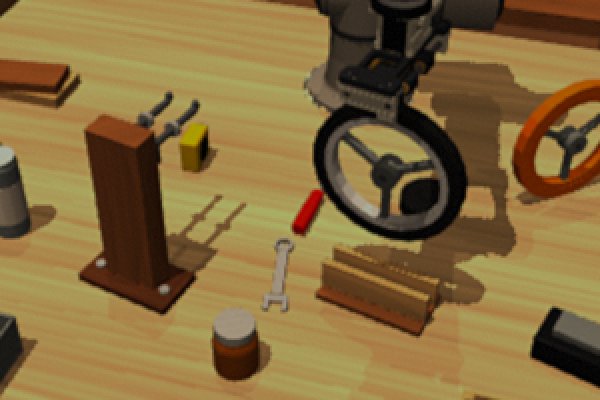

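The wheel hangs upright in the gripper at crop (390,170), clear of the cradle, and weighs about 6.2 N. Next I move to a staging point in front of the hook and measure the prongs with the wrist camera.

arm_command(xyz=[[-3,-5,0],[-6,-10,0],[-9,-16,0],[-11,-20,0],[-12,-21,0],[-12,-21,0],[-12,-21,0],[-12,-21,0],[-12,-21,0],[-12,-21,0],[-12,-21,0],[-12,-20,0],[-11,-19,0],[-9,-14,0],[-6,-9,0],[-3,-3,0],[0,0,0],[0,0,0],[0,0,0],[0,0,0]], spin=[0,0,0,0,0,0,0,0,0,0,0,0,0,0,0,0,0,0,0,0])

```text
time: 8.05
tool_pos: [0.418, -0.0962, 0.5136]
tool_rot: [-3.142, -0.0, 1.371]
contact_force: [0.3, 0.5, -6.4]
opening: 0.0219
grip_force: 35.0
```

```bash
python3 - <<'E'
from h import *
o=observe(); print(o['tool_pos'],np.degrees(o['tool_rot']),o['contact_force'],o['torque'])
c=grab('wrist'); cv2.imwrite('pics/wrist2.png',c['img'][...,::-1])
P=world(c)
q=P[(P[...,2]>.27)&(P[...,2]<.30)&(P[...,0]>.58)]
if len(q)>20: print('post',len(q),cv2.minAreaRect((q[:,:2]*1000).astype(np.float32)),np.median(q[:,2]))
m=(P[...,2]>.2)&(P[...,2]<.275)&(P[...,0]>.46)&(P[...,0]<.6)
n,l,s,cen=cv2.connectedComponentsWithStats(m.astype(np.uint8))
for i in range(1,n):
    if s[i,4]<60: continue
    q=P[l==i]; x=q[:,:2]; mm=x.mean(0); u=np.linalg.svd(x-mm,full_matrices=False)[2][0]
    print(s[i],mm.round(4),np.degrees(np.arctan2(u[1],u[0])).round(2),np.percentile((x-mm)@u,[0,100]).round(4),np.percentile(q[:,2],[5,50,95,100]).round(4))
E
```

```text
[ 0.41803357 -0.0961544   0.51364991] [-1.79996877e+02 -9.96860353e-03  7.85462542e+01] [ 0.3059908   0.51780606 -6.39288108] [-0.00884288 -0.12082221  0.02524594]
post 343 ((623.2376098632812, -159.46243286132812), (15.763193130493164, 7.578516483306885), 56.9739875793457) 0.27550947780721613
[ 423  228  146   32 2456] [ 0.5443 -0.1558] 167.94 [-0.0583  0.057 ] [0.2372 0.243  0.2502 0.2527]
[489 280  74  11 323] [ 0.5667 -0.2042] -19.94 [-0.0269  0.0369] [0.2237 0.238  0.2446 0.2465]
```

View pics/wrist2.png

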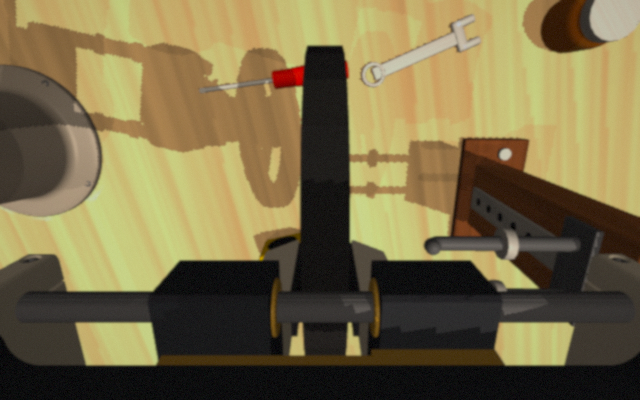

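The wrist view shows the near prong from (430,246) to (580,243) with its collar at (507,243). I'll measure it in detail.

```bash
python3 - <<'E'
from h import *
c=dict(np.load('wrist.npz')); P=world(c)
sub=P[225:262,420:590].reshape(-1,3); q=sub[(sub[:,2]>.215)&(sub[:,2]<.275)]
for ang in(-11.5,):
    a=np.radians(ang); X=np.array([np.cos(a),np.sin(a)]); Y=np.array([-X[1],X[0]])
    O=np.array([.536,-.181]); s=(q[:,:2]-O)@X; t=(q[:,:2]-O)@Y
    for lo in np.arange(-.07,.085,.004):
        k=(s>=lo)&(s<lo+.004)
        if k.sum()>5: print(round(lo+.002,3),k.sum(),np.percentile(t[k],[3,97]).round(4),'z',np.percentile(q[k,2],[5,95]).round(4))
E
```

```text
-0.052 94 [0.0217 0.0297] z [0.241 0.251]
-0.048 98 [0.0205 0.0306] z [0.2416 0.252 ]
-0.044 62 [0.022  0.0306] z [0.239  0.2512]
-0.04 59 [0.0205 0.0306] z [0.2376 0.2444]
-0.036 82 [0.0203 0.0304] z [0.2376 0.2444]
-0.032 69 [0.0202 0.0302] z [0.237  0.2443]
-0.028 76 [0.0205 0.0304] z [0.2377 0.2442]
-0.024 77 [0.0201 0.0303] z [0.2375 0.244 ]
-0.02 71 [0.0203 0.0306] z [0.2379 0.2442]
-0.016 78 [0.0203 0.0304] z [0.2374 0.2442]
-0.012 72 [0.0203 0.0303] z [0.2379 0.2443]
-0.008 73 [0.0204 0.0303] z [0.2365 0.2442]
-0.004 80 [0.0205 0.0303] z [0.2374 0.2442]
0.0 74 [0.0203 0.0303] z [0.2373 0.2443]
0.004 72 [0.0204 0.0302] z [0.2371 0.2444]
0.008 322 [0.0133 0.0358] z [0.2313 0.2496]
0.012 170 [0.0159 0.037 ] z [0.2382 0.2508]
0.016 116 [0.0162 0.0366] z [0.2389 0.2505]
0.02 18 [0.0213 0.0299] z [0.2409 0.2442]
0.024 73 [0.0206 0.0301] z [0.2379 0.2442]
0.028 72 [0.0204 0.03  ] z [0.236  0.2441]
0.032 70 [0.0204 0.0299] z [0.2381 0.2441]
0.036 68 [0.0205 0.03  ] z [0.2389 0.2438]
0.04 70 [0.0203 0.0298] z [0.2384 0.2439]
0.044 78 [0.0186 0.0301] z [0.239  0.2447]
0.048 74 [0.0188 0.03  ] z [0.2384 0.2439]
0.052 76 [0.0189 0.0299] z [0.2385 0.2443]
0.056 73 [0.0189 0.0298] z [0.238  0.2443]
0.06 74 [0.0191 0.0297] z [0.2387 0.2443]
0.064 79 [0.0187 0.0298] z [0.2381 0.244 ]
0.068 646 [0.0043 0.0397] z [0.2227 0.2523]
0.072 266 [0.0068 0.0417] z [0.2226 0.252 ]
```

Measured: prong axes at about z 0.238, home at about (0.534, -0.181), stand x-axis at about -11.6°. Before entering, I lower the hub to about 0.19 so the prongs thread the upper window.

arm_command(xyz=[[1,-4,-3],[1,-8,-6],[1,-10,-8],[1,-12,-9],[1,-12,-9],[1,-8,-8],[1,-5,-7],[1,-3,-6],[0,0,0],[0,0,0],[0,0,0],[0,0,0]], spin=[0,0,0,0,0,0,0,0,0,0,0,0])

```text
time: 9.3
tool_pos: [0.4258, -0.1583, 0.4582]
tool_rot: [3.141, 0.0, 1.371]
contact_force: [-0.8, -0.6, -6.6]
opening: 0.0218
grip_force: 35.0
```

```bash
python3 - <<'E'
from h import *
o=observe(); print(o['tool_pos'],np.degrees(o['tool_rot']),o['contact_force'],o['torque'])
d=o['tool_pos'][:2]-np.array([.534,-.1806]); a=np.radians(-11.6); print(d@[np.cos(a),np.sin(a)],d@[-np.sin(a),np.cos(a)])
c=grab('scene'); cv2.imwrite('pics/stage.png',c['img'][120:270,180:400][...,::-1].repeat(3,0).repeat(3,1))
E
```

```text
[ 0.42581008 -0.15827418  0.45819737] [1.79941690e+02 1.58403938e-02 7.85245068e+01] [-0.78108875 -0.61662305 -6.63663524] [ 0.05200965 -0.10249943 -0.01984063]
-0.11046940131032269 0.00011521884826599244
```

View pics/stage.png

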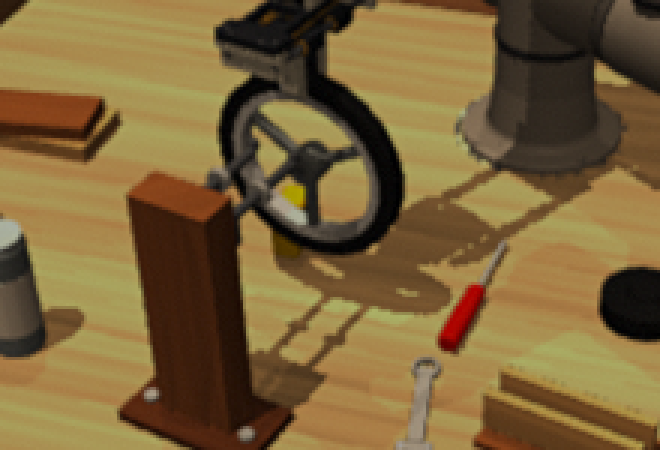

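The wheel is in front of the hook, hub at crop (310,160), in line with the prongs. Advancing.

arm_command(xyz=[[3,-0.6,0],[6,-1.2,0],[9,-1.8,0],[10,-2.1,0],[10,-2.1,0],[10,-2.1,0],[10,-2.1,0],[10,-2.1,0],[9,-1.8,0],[6,-1.2,0],[4,-0.8,0],[1.5,-0.3,0],[0,0,0],[0,0,0],[0,0,0]], spin=[0,0,0,0,0,0,0,0,0,0,0,0,0,0,0])

```text
time: 10.85
tool_pos: [0.514, -0.1767, 0.4578]
tool_rot: [3.142, 0.0, 1.37]
contact_force: [-0.2, -0.2, -6.8]
opening: 0.0217
grip_force: 35.0
```

arm_command(xyz=[[0,0,-2],[0,0,-4],[0,0,-4],[0,0,-3],[0,0,-2],[0,0,0],[0,0,0],[0,0,0],[0,0,0]], spin=[0,0,0,0,0,0,0,0,0])

```text
time: 11.75
tool_pos: [0.5143, -0.1768, 0.4429]
tool_rot: [3.141, 0.0, 1.37]
contact_force: [0.3, 0.2, -6.4]
opening: 0.0218
grip_force: 35.0
```

arm_command(xyz=[[0,0,-1],[0,0,-1],[0,0,-1],[0,0,-1],[0,0,-0.5],[0,0,0],[0,0,0]], spin=[0,0,0,0,0,0,0])

```text
time: 12.45
tool_pos: [0.5143, -0.1768, 0.4383]
tool_rot: [3.141, 0.0, 1.37]
contact_force: [0.6, -0.1, -6.6]
opening: 0.022
grip_force: 35.0
```

arm_command(xyz=[[0,0,-0.5],[0,0,0],[0,0,-0.5],[0,0,0],[0,0,0]], spin=[0,0,0,0,0])

```text
time: 12.95
tool_pos: [0.5143, -0.1768, 0.4372]
tool_rot: [3.142, 0.0, 1.37]
contact_force: [-0.4, 0.6, -7.1]
opening: 0.0217
grip_force: 35.0
```

arm_command(xyz=[[0,0,-0.5],[0,0,0],[0,0,-0.5],[0,0,0],[0,0,0]], spin=[0,0,0,0,0])

```text
time: 13.45
tool_pos: [0.5143, -0.1768, 0.4362]
tool_rot: [3.142, -0.0, 1.37]
contact_force: [0.6, -0.2, -6.1]
opening: 0.0217
grip_force: 35.0
```

arm_command(xyz=[[0,0,-0.5],[0,0,0],[0,0,0]], spin=[0,0,0])

```text
time: 13.75
tool_pos: [0.5142, -0.1768, 0.4361]
tool_rot: [3.141, 0.0, 1.37]
contact_force: [-1.1, 0.2, -3.5]
opening: 0.0219
grip_force: 35.0
```

arm_command(xyz=[[0,0,-0.4],[0,0,0],[0,0,0]], spin=[0,0,0])

```text
time: 14.05
tool_pos: [0.5142, -0.1768, 0.4359]
tool_rot: [3.141, 0.0, 1.37]
contact_force: [-2.4, -0.1, 1.7]
opening: 0.022
grip_force: 35.0
```

The hook now bears about 8 N. I'll hold briefly, then slide back.

arm_command(xyz=[[0,0,0],[0,0,0],[0,0,0.1],[0,0,0]], spin=[0,0,0,0])

```text
time: 14.45
tool_pos: [0.5143, -0.1768, 0.4358]
tool_rot: [3.141, 0.0, 1.37]
contact_force: [-2.7, -1.5, 3.5]
opening: 0.0221
grip_force: 35.0
```

arm_command(xyz=[[0.5,-0.1,0],[0.5,-0.1,0],[1,-0.2,0],[1,-0.2,0],[1,-0.2,0],[1,-0.2,0],[0,0,0],[0,0,0]], spin=[0,0,0,0,0,0,0,0])

```text
time: 15.25
tool_pos: [0.5186, -0.1772, 0.4356]
tool_rot: [-3.139, -0.001, 1.37]
contact_force: [-7.3, 2.7, 6.8]
opening: 0.0217
grip_force: 35.0
```

arm_command(xyz=[[0,0,0.3],[0,0,0.2],[0,0,0],[0,0,0]], spin=[0,0,0,0])

```text
time: 15.65
tool_pos: [0.5187, -0.1772, 0.4356]
tool_rot: [-3.138, -0.001, 1.37]
contact_force: [-6.5, 3.5, 3.8]
opening: 0.0219
grip_force: 35.0
```

```bash
python3 - <<'E'
from h import *
o=observe(); print(o['tool_pos'],np.degrees(o['tool_rot']),o['contact_force'],o['torque'])
E
```

```text
[ 0.51867805 -0.17718885  0.43563337] [-1.79811743e+02 -6.84562339e-02  7.85157017e+01] [-6.50346894  3.53316199  3.76040149] [0.60445247 1.13165246 0.07319825]
```

arm_command(xyz=[[0,0,0.3],[0,0,0.2],[0,0,0],[0,0,0]], spin=[0,0,0,0])

```text
time: 16.05
tool_pos: [0.5194, -0.1775, 0.4358]
tool_rot: [-3.141, -0.001, 1.37]
contact_force: [-1.3, 2.6, -3.1]
opening: 0.0217
grip_force: 35.0
```

arm_command(xyz=[[0.5,-0.1,0],[0.5,-0.1,0],[1,-0.2,0],[1,-0.2,0],[0,0,0]], spin=[0,0,0,0,0])

```text
time: 16.55
tool_pos: [0.5226, -0.1787, 0.4362]
tool_rot: [3.141, 0.0, 1.37]
contact_force: [-0.4, 0.1, -6.9]
opening: 0.0219
grip_force: 35.0
```

arm_command(xyz=[[0,0,-0.3],[0,0,-0.1],[0,0,0],[0,0,0]], spin=[0,0,0,0])

```text
time: 16.95
tool_pos: [0.5223, -0.1784, 0.4361]
tool_rot: [3.141, 0.0, 1.37]
contact_force: [0.4, -0.3, -5.0]
opening: 0.0215
grip_force: 35.0
```

arm_command(xyz=[[0.5,-0.1,0],[0.5,-0.1,0],[1,-0.2,0],[1,-0.2,0],[0,0,0]], spin=[0,0,0,0,0])

```text
time: 17.45
tool_pos: [0.5254, -0.1789, 0.436]
tool_rot: [3.141, -0.0, 1.37]
contact_force: [-0.4, -0.0, -4.6]
opening: 0.0218
grip_force: 35.0
```

arm_command(xyz=[[0.5,-0.1,-0.1],[0.5,-0.1,-0.1],[1,-0.2,0],[1,-0.2,0],[1,-0.2,0],[0,0,0]], spin=[0,0,0,0,0,0])

```text
time: 18.05
tool_pos: [0.5294, -0.1798, 0.4359]
tool_rot: [3.141, -0.0, 1.37]
contact_force: [-0.8, 2.1, -3.8]
opening: 0.0217
grip_force: 35.0
```

arm_command(xyz=[[0.5,-0.1,0],[0.5,-0.1,0],[0.5,-0.1,0],[0,0,0]], spin=[0,0,0,0])

```text
time: 18.45
tool_pos: [0.5308, -0.18, 0.4359]
tool_rot: [3.141, -0.0, 1.37]
contact_force: [-1.0, 2.0, -1.7]
opening: 0.0218
grip_force: 35.0
```

Nearly home, hook at about 5 N. Feeling for the collars in small steps.

arm_command(xyz=[[0.5,-0.1,0],[0.5,-0.1,0],[0.5,-0.1,0],[0,0,0]], spin=[0,0,0,0])

```text
time: 18.85
tool_pos: [0.5323, -0.1804, 0.4359]
tool_rot: [3.141, -0.0, 1.37]
contact_force: [-1.5, 1.6, -2.0]
opening: 0.0216
grip_force: 35.0
```

arm_command(xyz=[[0.5,-0.1,0],[0.5,-0.1,0],[0,0,0]], spin=[0,0,0])

```text
time: 19.15
tool_pos: [0.5333, -0.1806, 0.4359]
tool_rot: [3.141, -0.0, 1.37]
contact_force: [-2.7, 1.9, -2.2]
opening: 0.0216
grip_force: 35.0
```

arm_command(xyz=[[0.4,-0.1,0],[0,0,0],[0,0,0]], spin=[0,0,0])

```text
time: 19.45
tool_pos: [0.5337, -0.1807, 0.4359]
tool_rot: [3.141, -0.0, 1.37]
contact_force: [-2.9, 1.6, -2.1]
opening: 0.0217
grip_force: 35.0
```

arm_command(xyz=[[0.4,-0.1,0],[0,0,0],[0,0,0]], spin=[0,0,0])

```text
time: 19.75
tool_pos: [0.5341, -0.1807, 0.4359]
tool_rot: [3.141, -0.0, 1.37]
contact_force: [-2.2, 1.0, -2.2]
opening: 0.0217
grip_force: 35.0
```

arm_command(xyz=[[0.5,-0.1,0],[0,0,0],[0,0,0]], spin=[0,0,0])

```text
time: 20.05
tool_pos: [0.5344, -0.1808, 0.4358]
tool_rot: [-3.141, -0.0, 1.37]
contact_force: [-4.4, 2.9, -1.7]
opening: 0.0217
grip_force: 35.0
```

arm_command(xyz=[[0.5,-0.1,0],[0,0,0],[0,0,0]], spin=[0,0,0])

```text
time: 20.35
tool_pos: [0.5346, -0.1808, 0.4358]
tool_rot: [-3.14, -0.0, 1.37]
contact_force: [-6.2, 2.6, -0.6]
opening: 0.0215
grip_force: 35.0
```

arm_command(xyz=[[0.4,-0.1,0],[0,0,0],[0,0,0],[0,0,0]], spin=[0,0,0,0])

```text
time: 20.75
tool_pos: [0.5348, -0.1809, 0.4358]
tool_rot: [-3.139, -0.0, 1.37]
contact_force: [-7.2, 2.7, 0.6]
opening: 0.0216
grip_force: 35.0
```

```bash
python3 - <<'E'
from h import *
o=observe(); print(o['tool_pos'],np.degrees(o['tool_rot']),o['contact_force'],o['torque'])
d=o['tool_pos'][:2]-np.array([.534,-.1806]); a=np.radians(-11.6); print(d@[np.cos(a),np.sin(a)],d@[-np.sin(a),np.cos(a)])
a=grab('scene')['img'][130:260,200:340]; b=grab('wrist')['img']
cv2.imwrite('pics/home.png',np.hstack([cv2.resize(a,(320,297)),cv2.resize(b,(475,297))])[...,::-1])
P=world(dict(np.load('wrist.npz'))); m=(P[...,2]>.2)&(P[...,2]<.272)&(np.hypot(P[...,0]-.55,P[...,1]+.1)<.09)
q=P[m]; print(len(q))
r=q[(abs(q[:,0]-.55)<.03)&(q[:,2]<.27)]; print(cv2.minAreaRect((r[:,:2]*1000).astype(np.float32)))
E
```

```text
[ 0.53479531 -0.18086537  0.43583023] [-1.79837748e+02 -1.25987704e-02  7.84811905e+01] [-7.22257514  2.70474571  0.56877877] [ 0.63701285  1.28109521 -0.062738  ]
0.0008324296339369203 -0.00010003234860778222
13071
((550.0928344726562, -126.27616882324219), (99.98514556884766, 59.9862060546875), 89.8672866821289)
```

View pics/home.png

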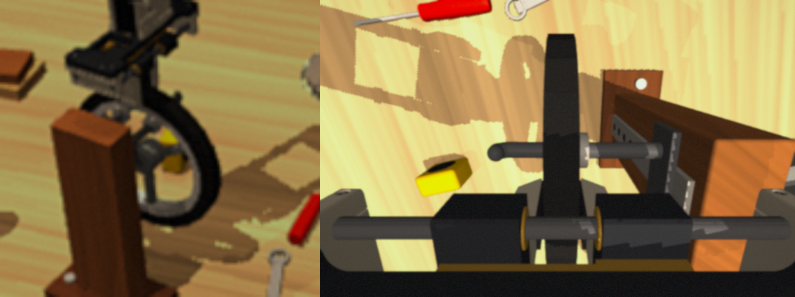

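The wrist half shows the rim flush against the near collar at (585,150), with the prong in the window and no misalignment. Easing the grip, then opening.

arm_command(xyz=[[0,0,0],[0,0,0],[0,0,0],[0,0,0]], spin=[0,0,0,0], squeeze=5)

```text
time: 21.25
tool_pos: [0.5349, -0.181, 0.4358]
tool_rot: [-3.139, 0.0, 1.37]
contact_force: [-6.4, 2.5, -0.1]
opening: 0.022
grip_force: 5.0
```

arm_command(xyz=[[0,0,0],[0,0,0],[0,0,0],[0,0,0],[0,0,0],[0,0,0]], spin=[0,0,0,0,0,0], jaw=0.1)

```text
time: 21.85
tool_pos: [0.5355, -0.1811, 0.4359]
tool_rot: [3.141, 0.0, 1.37]
contact_force: [-0.0, -0.1, -0.3]
opening: 0.0502
grip_force: 0.0
```

arm_command(xyz=[[0,0,2],[0,0,5],[0,0,10],[0,0,15],[0,0,20],[0,0,20],[0,0,20],[0,0,10],[0,0,0],[0,0,0]], spin=[0,0,0,0,0,0,0,0,0,0])

```text
time: 22.85
tool_pos: [0.5355, -0.181, 0.5373]
tool_rot: [-3.141, -0.0, 1.37]
contact_force: [0.9, -0.1, -0.5]
opening: 0.0505
grip_force: 0.0
```

```bash
python3 - <<'E'
from h import *
o=observe(); print(o['tool_pos'],o['contact_force'],o['opening'])
c=grab('wrist'); P=world(c); a=np.radians(-11.6); X=np.array([np.cos(a),np.sin(a)]); Y=np.array([-X[1],X[0]])
d=P[...,:2]-np.array([.534,-.1806]); s=d@X; t=d@Y; z=P[...,2]
m=(abs(s)<.03)&(t>-.12)&(t<.12)&(z>.18)&(z<.29)&~((abs(t)<.045)&(z<.258))
q=P[m]; print(m.sum(),cv2.minAreaRect((q[:,:2]*1000).astype(np.float32)),'s',np.percentile(s[m],[1,50,99]),'t',np.percentile(t[m],[0,100]),'z',np.percentile(z[m],[1,99.5]))
R=np.hypot(t[m],z[m]-.169); print('radius about expected hub',np.percentile(R,[5,50,95]))
cv2.imwrite('pics/fin.png',c['img'][...,::-1])
E
```

```text
[ 0.53545216 -0.18104411  0.53731176] [ 0.88620189 -0.08514485 -0.50679749] 0.05050285827109559
6494 ((536.2711791992188, -170.56460571289062), (199.50607299804688, 22.026931762695312), 78.1999282836914) s [-0.01061421  0.00018175  0.01106725] t [-0.08945864  0.11007392] z [0.19522366 0.2785007 ]
radius about expected hub [0.1077798  0.10893911 0.11010614]
```

View pics/fin.png

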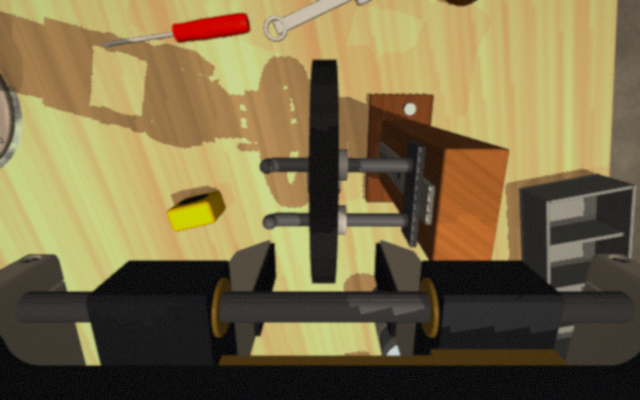

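The wheel hangs flush against both collars, at (342,165) and (342,220), centred and level. The gripper is clear of it. Handing in.

```bash
python3 -c "
from cell import *
print(hand_in())"
```

```text
the job is handed in; nothing more can be done
None
```

The wheel hangs on both prongs, flush against the collars and let go, with the gripper clear; the job was handed in at about 23 s, no verdict was returned, and during the slide the rim lifted off the prongs for a moment before I set it back down.

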